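# Pack the red tin and close up the paint case

### The job

Take the red paint tin out of the sloping rack and stand it upright, gently, in the empty bay of the open paint case, the one with the round cork pad. Then shut the blue lid fully without slamming it, and after that swing the orange-ended hold-down bar all the way over until it lies flat on the lid. Leave the other tins and the tall bottle where they are.

Things in the scene. Friction and masses are not known exactly. Their poses are not given: they have to be found in the camera images.
- case: Fixed plywood paint case, 100 mm deep (x) by 258 mm long (y), 42 mm high walls 6 mm thick, inner floor 8 mm above the table. Three bays in a row along its y axis, centres at y = -83, 0 and +83 mm, each about 88 mm (x) by 78 mm (y) inside. Origin: centre of its underside; z up; the side at -x faces the robot. The lid is hinged along the top of the +x wall; the hold-down bar stands on a post (24 mm wide in y) outside the -x wall.
- pad: Round cork pad, 64 mm in diameter, 2 mm thick, fixed at the centre of the one empty bay's floor (which bay varies). Origin: centre of its underside, 8 mm above the table; z up.
- lid (a joint): Angle of the case's blue lid about its hinge, rad: 0 shut, about 1.65 to 1.8 open at the start (leaning away from the robot), stop at 2.1. A stiff hinge: the lid stays at any angle, and about 2 to 5 N at its free edge moves it.
- lid_hinge (a point): Middle of the lid's hinge line, at case x +50 mm, y 0, 42 mm above the table; the hinge line runs along the case's y axis. The lid is a shallow box upside-down: shut, it reaches 100 mm from the hinge line towards case -x, is 258 mm long, and its flat outer top face lies 50 mm above the hinge line (92 mm above the table). The gap inside clears the tins by 6 mm.
- lid_tab (a point): Middle of the free edge, on the outer face, of the steel tab on the lid: the tab continues the lid's outer face by 12 mm beyond its free edge, 50 mm long along the case's y, 6 mm thick. In lid terms (shut) it is 112 mm from the hinge line towards case -x, 50 mm above the hinge line, at case y -35 mm.
- bar (a joint): Angle of the hold-down bar about its pivot, rad: 0 lies flat on the shut lid, pointing to case +x; about 1.57 upright; 1.7 to 2.0 at the start, leaning out towards the robot (case -x); stop at 2.2. Friction keeps it at any angle; about 2 N at its tip moves it.
- bar_pivot (a point): Pivot of the hold-down bar on top of its post: at case x -62 mm, y +35 mm, 98 mm above the table. The pivot axis is along case y.
- bar_tip (a point): End of the hold-down bar, on its centre line, 92 mm from the pivot. The bar is 10 mm thick (in its swing plane), 14 mm wide, with an orange grip 20 mm wide and 45 mm long at this end.
- rack: Fixed wooden sloping rack for two tins, about 83 mm (x) by 172 mm (y), 65 mm high. Its two pockets lie side by side at y = -41.5 and +41.5 mm; tins stand in them leaning 30 degrees towards the rack's -x side (their lids nearer the robot). Square to a tin's axis, the front lip (-x) covers the lowest 28 mm of the tin, the back lip and the 6 mm ribs between and beside the tins 14 mm. Origin: centre of its underside; z up.
- tin_red_mid (a point): The one to pack: centre (half-way up) of the closed red paint tin: an aluminium cylinder 52 mm in diameter, 70 mm tall, about 0.2 to 0.4 kg; its z axis is the tin's axis, pointing to its lid. It starts in one of the rack's two pockets.
- tin_yellow_mid (a point): Bystander: centre (half-way up) of the closed yellow paint tin: an aluminium cylinder 52 mm in diameter, 70 mm tall, about 0.2 to 0.4 kg; its z axis is the tin's axis, pointing to its lid. In the rack's other pocket.
- tin_blue_mid (a point): Bystander: centre (half-way up) of the closed blue paint tin: an aluminium cylinder 52 mm in diameter, 70 mm tall, about 0.2 to 0.4 kg; its z axis is the tin's axis, pointing to its lid. Upright in a bay of the case.
- tin_white_mid (a point): Bystander: centre (half-way up) of the closed white paint tin: an aluminium cylinder 52 mm in diameter, 70 mm tall, about 0.2 to 0.4 kg; its z axis is the tin's axis, pointing to its lid. Upright in a bay of the case.
- bottle_mid (a point): Bystander: centre (half-way up) of a loose amber glass bottle, 48 mm in diameter, 180 mm tall, standing between rack and case; z up.
Not all that is in view belongs to the job. Leave any pink look-alike of the part that bears tin_red_mid alone.

How it is judged:
By the outcome, as a careful person would: the job done as asked, in the order asked, and still so for the second after the job is handed in, with the robot touching nothing.
It also fails if it takes over 72 s, if anything falls off the work surface, if the arm or the gripper's body presses on something with over 40 N, if the wrist force passes 120 N, or if a joint passes its speed limit or range.

### The arm

A 6-joint arm with a two-finger parallel gripper is mounted at the origin on the work surface. World frame = base frame: x ahead of the robot, y to its left, z up, the work surface at z = 0. Lengths are in m, angles in rad, forces in N, time in s.
With the tool pointing down it reaches from about 0.4 to 0.825 m from the base axis. Payload 7 kg.
Tool frame: the origin (TCP) lies midway between the tips of the shut fingers; the grasp point (between the pads) lies 19 mm behind it; z points along the fingers, y is the line along which they close (so a half turn about z gives the same grasp; the last joint's range is limited). The gripper opens to 88 mm and grips with 3 to 60 N. Pads are 19 mm wide; open, the fingers measure 130 mm over their backs; the gripper's body (78 mm by 193 mm) begins 47 mm behind the grasp point.
Start: joints at [-0.868, 0.359, 0.012, 0, -1.224, -0.288], TCP at [0.272, -0.618, 0.227] pointing down, gripper open.
Joint ranges: [-3.07, 3.07], [-1.43, 2.12], [-1.02, 1.25], [-3.03, 1.67], [-3.05, -0], [-3.03, 3.03]. Speed limits (rad/s): [2.39, 2.39, 3.01, 3.14, 3.14, 3.14].

### API

Orientations are given as a rotation vector (axis times angle).
In Python, from rig import r gives the robot as it stands. The module is installed in compiled form; this text tells all that it offers. Calls block until the motion is done:
- r.move_to(position, orientation): joint-space move of the TCP to a pose.
- r.move_l(position, attitude=None, v=0.15, stop_force=None): straight line of the TCP; attitude=None keeps the orientation; v is the mean speed in m/s. With stop_force (N) it stops when the force on the tool has changed by that much, and returns True; else False.
- r.move_joints(angles): joint-space move.
- r.gripper_open() and r.grab(strength=None): open the fingers fully, or close them until they stop; strength is the grip in N (None keeps the last).
- r.pause(seconds).
- r.solve_ik(position, orientation): joint angles nearest the present ones, or None.
- r.state(): the state.
- r.get_image(name): name is "scene" or "top"; returns (picture, depth): 420x560x3 uint8, blue, green, red; 420x560 float32, m along the optical axis (not along the pixel's ray), 0 where there is no reading.
- r.camera_params(name): a dict with "camera_matrix" (3x3 intrinsics, pixels), "dist_coeffs" ([k1, k2, p1, p2, k3] as OpenCV has them; the pictures are not rectified), "world_from_camera" (4x4, takes a point from camera to world coordinates). Camera axes: x right, y down, z forward; pixel columns grow to the right and rows downward; lengths in m; the calibration is good to about 2 mm. A picture is of the moment at which its call begins. camera_params takes no time and is no camera call.
A pose or a line that the arm cannot do raises r.Unreachable and nothing moves.
- r.job_done(): hands the job in; it is judged then, once.
The state is a dict: "clock": time; "joint_positions": joint angles; "joint_velocities": joint speeds; "tau": joint torques, N m; "position": TCP position; "tcp_rot": TCP orientation; "force": force on the tool from outside, world axes, zero at the start; "moment": the same for the moment, N m; "gripper_width": opening from 0.0 (shut) to 1.0 (fully open); "finger_force": force on a finger pad.
Only numpy, scipy, OpenCV 4.12 (cv2) and the standard library are available. Lean on these libraries where they do the work, as an engineer would, in place of code of your own. Each camera call takes 0.05 s, during which the arm holds its last target. There are 200 camera calls.

## Working session

There is one attempt and no reset: what is moved stays moved. The work goes in short steps, each a Python script; the robot and the scene stay as the last script left them, time stands still between calls to the robot, and variables do not carry over. Pictures are saved under pics/ and viewed, at most 10 in all, crops included, and the job is handed in when it is done.

```bash
mkdir -p pics
python3 - <<'E'
from rig import r
import cv2,numpy as np
np.set_printoptions(precision=4,suppress=True)
for n in("scene","top"):
    im,d=r.get_image(n); cv2.imwrite(f"pics/{n}0.png",im); np.save(f"{n}0.npy",d)
    p=r.camera_params(n); print(n,p["camera_matrix"],p["dist_coeffs"],p["world_from_camera"],(d>0).mean(),sep="\n")
s=r.state();print({k:s[k] for k in("clock","position","tcp_rot","gripper_width","force")})
E
```

```text
scene
[[477.7777   0.     287.4396]
 [  0.     477.7777 210.3851]
 [  0.       0.       1.    ]]
[-0.1185  0.      0.      0.      0.    ]
[[-0.1053  0.5228 -0.846   1.4254]
 [ 0.9944  0.0524 -0.0914  0.089 ]
 [-0.0035 -0.8509 -0.5254  0.6028]
 [ 0.      0.      0.      1.    ]]
0.9959736394557823
top
[[517.0956   0.     269.6402]
 [  0.     517.0956 214.9639]
 [  0.       0.       1.    ]]
[-0.1408  0.      0.      0.      0.    ]
[[ 0.0163 -0.9833  0.1813  0.3926]
 [-0.9995 -0.0213 -0.0252  0.0353]
 [ 0.0287 -0.1808 -0.9831  1.2598]
 [ 0.      0.      0.      1.    ]]
0.9959608843537415
{'clock': 0.1, 'position': array([ 0.2718, -0.6174,  0.2257]), 'tcp_rot': array([ 0.6467, -3.0739, -0.0022]), 'gripper_width': 1.0008339330109035, 'force': array([ 0.0354, -0.6726, -0.5792])}
```

View pics/scene0.png

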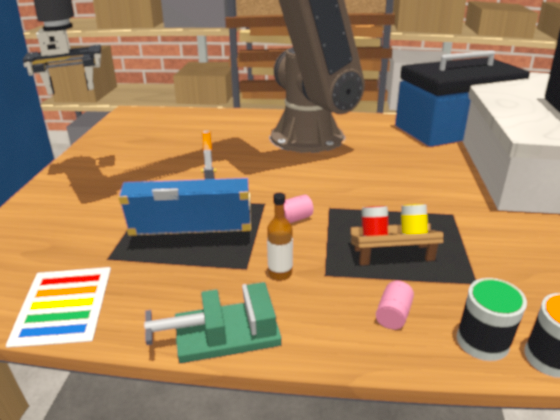

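View pics/top0.png

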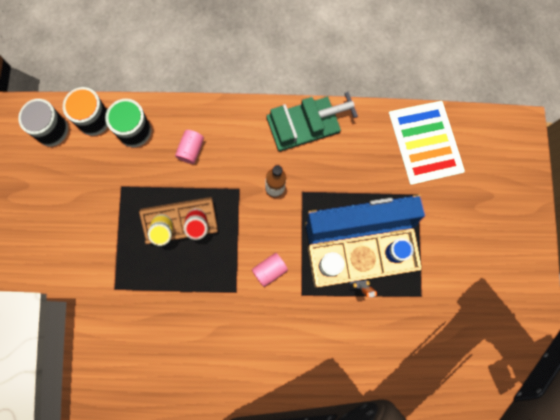

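The top view shows the rack on the left mat (red lid at (196,227), yellow at (160,233)). The case is on the right mat: white tin (332,264), cork pad in the middle bay (363,260), blue tin (402,250), lid open and the bar's orange end at about (370,293). Red candidates:
- Red tin in the rack: top (196,227), scene (375,221).
- Pink cylinders lying on the table: top (270,269) and (190,145), scene (297,209) and (395,304).

Only the one in the rack is red and leaning in a pocket, so I take that as the target. I'll confirm it in an enlarged crop.

```bash
cat > h.py <<'E'
import cv2,numpy as np
from rig import r
np.set_printoptions(precision=4,suppress=True)
def par(n):
    p=r.camera_params(n); return np.array(p["camera_matrix"]),np.array(p["dist_coeffs"]),np.array(p["world_from_camera"])
def rays(n,px):
    K,D,T=par(n); u=cv2.undistortPoints(np.float64(px).reshape(-1,1,2),K,D).reshape(-1,2)
    return T[:3,3],np.c_[u,np.ones(len(u))]@T[:3,:3].T      # unnormalised: scale = depth
def plane(n,px,z):
    o,d=rays(n,px); return o+d*((z-o[2])/d[:,2])[:,None]
def cloud(n,dep,mask):
    v,u=np.nonzero(mask&(dep>0)); o,d=rays(n,np.c_[u,v]); return o+d*dep[v,u][:,None],np.c_[u,v]
def tri(pa,pb):
    o1,d1=rays("top",[pa]);o2,d2=rays("scene",[pb]);A=np.c_[d1[0],-d2[0]]
    s=np.linalg.lstsq(A,o2-o1,rcond=None)[0];a=o1+s[0]*d1[0];b=o2+s[1]*d2[0];return (a+b)/2,np.linalg.norm(a-b)
E
python3 - <<'E'
import cv2,numpy as np
t=cv2.imread("pics/top0.png");s=cv2.imread("pics/scene0.png")
c=lambda im,x,y,w,h:cv2.resize(im[y:y+h,x:x+w],(400,300),interpolation=cv2.INTER_CUBIC)
cv2.imwrite("pics/crop1.png",np.vstack([np.hstack([c(t,130,185,100,75),c(t,300,190,136,102)]),np.hstack([c(s,340,190,112,84),c(s,110,120,160,120)])]))
E
python3 - <<'E'
from h import *
t=cv2.imread("pics/top0.png");d=np.load("top0.npy")
P,uv=cloud("top",d,np.ones(d.shape,bool))
H=cv2.cvtColor(t,cv2.COLOR_BGR2HSV)[uv[:,1],uv[:,0]].astype(int)
def box(x0,x1,y0,y1): return (uv[:,0]>=x0)&(uv[:,0]<x1)&(uv[:,1]>=y0)&(uv[:,1]<y1)
def rep(n,m):
    p=P[m];print(n,m.sum(),"med",np.median(p,0),"lo",np.percentile(p,3,0),"hi",np.percentile(p,97,0))
    rc=cv2.minAreaRect(p[:,:2].astype(np.float32)*1000);print("   rect",rc)
rep("table",box(240,300,310,340))
cas=box(295,435,225,300)
rep("case rim",cas&(abs(P[:,2]-.042)<.005)&(H[:,1]>40)&(H[:,0]<30))
rep("pad",box(350,377,247,273))
rep("lid", box(300,430,190,240)&(H[:,0]>100)&(H[:,0]<120)&(H[:,1]>150)&(P[:,2]>.045))
rep("orange",box(340,390,275,305)&(H[:,0]<16)&(H[:,1]>140)&(P[:,2]>.09))
rep("rack",box(130,230,190,260)&(P[:,2]>.02)&(H[:,0]>5)&(H[:,0]<20))
rep("red",box(180,215,205,245)&((H[:,0]<6)|(H[:,0]>174))&(H[:,1]>150)&(P[:,2]>.02))
rep("bottle",box(255,300,160,200)&(P[:,2]>.02))
E
```

```text
table 1795 med [ 0.3577 -0.0017 -0.0005] lo [ 0.3241 -0.0693 -0.0052] hi [0.3912 0.0669 0.0041]
   rect ((357.6405029296875, -1.2438201904296875), (69.32794189453125, 142.58694458007812), 0.8513981103897095)
case rim 821 med [ 0.5218 -0.2235  0.0413] lo [ 0.4551 -0.3545  0.0375] hi [ 0.5852 -0.0978  0.0459]
   rect ((513.4693603515625, -227.33184814453125), (116.25641632080078, 258.0533447265625), 9.948928833007812)
pad 700 med [ 0.5176 -0.2272  0.0094] lo [ 0.4871 -0.2594  0.0042] hi [ 0.5477 -0.1953  0.0158]
   rect ((516.736572265625, -225.04930114746094), (63.53733444213867, 73.43060302734375), 1.4202792644500732)
lid 3003 med [ 0.5999 -0.2059  0.1367] lo [ 0.5656 -0.3334  0.0457] hi [ 0.6384 -0.0874  0.1427]
   rect ((602.4833984375, -211.90835571289062), (60.02968978881836, 258.79266357421875), 9.5847749710083)
orange 63 med [ 0.4346 -0.1984  0.1708] lo [ 0.4237 -0.2142  0.1518] hi [ 0.4418 -0.1945  0.1869]
   rect ((433.6907043457031, -204.59890747070312), (18.652605056762695, 20.36651039123535), 8.411598205566406)
rack 1556 med [0.612  0.217  0.0458] lo [0.5593 0.1394 0.0232] hi [0.6435 0.3051 0.0996]
   rect ((593.7913208007812, 221.20144653320312), (96.408447265625, 173.1393585205078), 10.057028770446777)
red 307 med [0.5782 0.1752 0.0902] lo [0.5586 0.1571 0.0627] hi [0.6178 0.1945 0.1012]
   rect ((589.2520751953125, 175.29983520507812), (65.69330596923828, 43.572566986083984), 9.89637565612793)
bottle 495 med [ 0.6823 -0.0048  0.1169] lo [ 0.6699 -0.0267  0.0324] hi [0.7018 0.0155 0.1805]
   rect ((688.9638671875, -5.97150993347168), (46.96921157836914, 39.50856399536133), 89.68697357177734)
```

View pics/crop1.png

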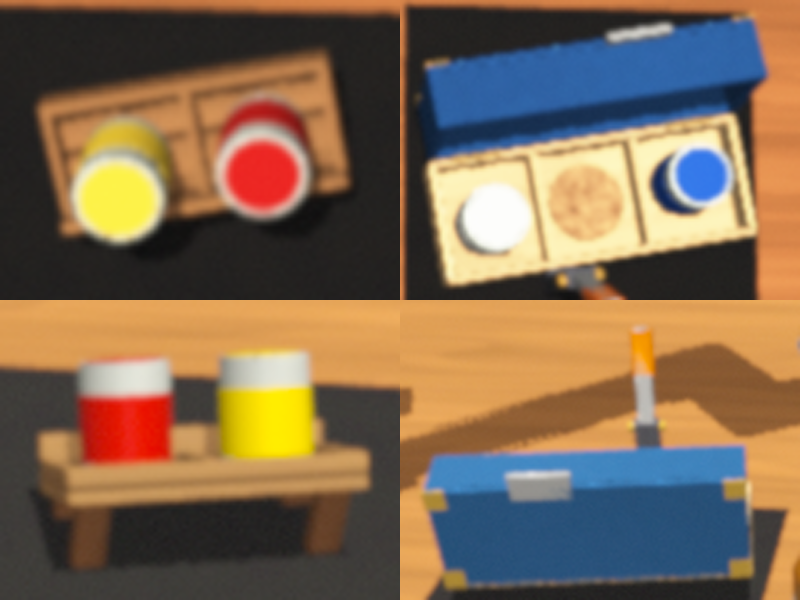

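The crop confirms it: the red tin, with its white rim, sits in the rack's right-hand pocket (rack -y), and the pink parts lie elsewhere. The cork pad is in the middle bay, the lid is open and the bar leans towards the robot. Next I measure precise poses.

Run:
```python
from h import *
t=cv2.imread("pics/top0.png");s=cv2.imread("pics/scene0.png");d=np.load("top0.npy")
H=cv2.cvtColor(t,cv2.COLOR_BGR2HSV).astype(int);S=cv2.cvtColor(s,cv2.COLOR_BGR2HSV).astype(int)
def win(sh,x0,x1,y0,y1):
    m=np.zeros(sh[:2],bool);m[y0:y1,x0:x1]=1;return m
red=win(t.shape,180,215,205,245)&((H[...,0]<6)|(H[...,0]>174))&(H[...,1]>170)&(H[...,2]>195)
def big(m):
    c=max(cv2.findContours(m.astype(np.uint8),cv2.RETR_EXTERNAL,cv2.CHAIN_APPROX_NONE)[0],key=cv2.contourArea);return c
c=big(red);e=cv2.fitEllipse(c);print("red lid ellipse",e)
mm=np.zeros(t.shape[:2],np.uint8);cv2.drawContours(mm,[c],-1,1,-1)
P,_=cloud("top",d,cv2.erode(mm,np.ones((3,3)))>0);ctr=P.mean(0);n=np.linalg.svd(P-ctr)[2][2];print("lid plane",ctr,n*np.sign(n[2]),len(P))
# scene: top edge of tin
for nm,x0,x1,hue in(("red",345,400,None),("yellow",396,440,None)):
    w=win(s.shape,x0,x1,195,236)&((S[...,1]<60)&(S[...,2]>150)|((S[...,1]>200)&(S[...,2]>190)&((S[...,0]<5)|(S[...,0]>175)|(S[...,0]>24)&(S[...,0]<35))))
    c2=big(w);print(nm,"scene bbox",cv2.boundingRect(c2),cv2.minAreaRect(c2))
    if nm=="red": cs=c2
x,y,w,h=cv2.boundingRect(cs);top_px=(x+(w-1)/2,y+.5);print(top_px,tri(e[0],top_px))
# rack / case rectangles by rays at rim heights
brown=win(t.shape,125,230,190,262)&(H[...,0]>5)&(H[...,0]<20)&(H[...,1]>60)&(H[...,2]>110)
Q=plane("top",big(brown)[:,0],.05)[:,:2]*1000;print("rack",cv2.minAreaRect(Q.astype(np.float32)))
wood=win(t.shape,300,430,225,295)&(H[...,0]>8)&(H[...,0]<32)&(H[...,2]>150)&(H[...,1]>40)
b=big(wood);Q=plane("top",b[:,0],.042)[:,:2]*1000;print("case",cv2.minAreaRect(Q.astype(np.float32)))
print("wood v/s at rim",H[281,335],"pad",H[260,363],"floor",H[255,390])
cork=cv2.morphologyEx((win(t.shape,345,382,243,278)&(H[...,1]>105)&(H[...,2]>120)&(H[...,0]<20)).astype(np.uint8),cv2.MORPH_OPEN,np.ones((3,3)))
pc=big(cork);ep=cv2.fitEllipse(pc);print("pad ell",ep,plane("top",[ep[0]],.010))
# lid: depth of blue, plane fits
blue=win(t.shape,300,430,190,246)&(H[...,0]>100)&(H[...,0]<120)&(H[...,1]>140)
P,uv=cloud("top",d,blue);yaw=np.radians(10);c0=plane("top",[ep[0]],.010)[0];R=np.array([[np.cos(yaw),np.sin(yaw)],[-np.sin(yaw),np.cos(yaw)]])
L=np.c_[(P[:,:2]-c0[:2])@R.T,P[:,2]]
m=abs(L[:,1])<.1;hi=L[m&(L[:,2]>.12)];print("lid top pts",np.percentile(hi,[2,50,98],axis=0))
inn=L[m&(L[:,2]<.12)];print("lid low pts",len(inn),np.percentile(inn,[5,50,95],axis=0))
org=win(t.shape,350,385,278,305)&(H[...,0]<14)&(H[...,1]>130);P,uv=cloud("top",d,org);print("bar case",np.c_[(P[:,:2]-c0[:2])@R.T,P[:,2]][np.argsort(P[:,2])][::8])
```

```text
red lid ellipse ((195.16122436523438, 228.39883422851562), (14.904387474060059, 16.107391357421875), 88.07542419433594)
lid plane [0.573  0.1748 0.093 ] [-0.4908 -0.0411  0.8703] 147
red scene bbox (366, 217, 21, 18) ((376.0, 225.5), (17.0, 20.0), 90.0)
yellow scene bbox (404, 215, 24, 19) ((415.5, 224.0), (18.0, 23.0), 90.0)
(376.0, 217.5) (array([0.5767, 0.1801, 0.0695]), np.float64(0.004881457934218724))
rack ((596.5795288085938, 222.43408203125), (85.8915786743164, 177.50363159179688), 10.885260581970215)
case ((521.4865112304688, -236.52272033691406), (292.8903503417969, 168.10250854492188), 88.13070678710938)
wood v/s at rim [ 24  77 250] pad [ 19 114 248] floor [111 143  91]
pad ell ((362.484619140625, 258.53857421875), (23.583982467651367, 24.099058151245117), 101.82329559326172) [[ 0.5196 -0.2257  0.01  ]]
lid top pts [[ 0.0647 -0.0955  0.1319]
 [ 0.0873  0.0067  0.1378]
 [ 0.112   0.0965  0.1435]]
lid low pts 788 [[ 0.0184 -0.0912  0.0419]
 [ 0.0644 -0.0068  0.0462]
 [ 0.075   0.0885  0.0761]]
bar case [[-0.088  -0.0213 -0.0063]
 [-0.0942  0.0458 -0.0056]
 [-0.1099  0.0111 
[... 578 characters left out ...]
-0.1036  0.0486  0.0004]
 [-0.0946  0.0144  0.0006]
 [-0.0973  0.0425  0.0008]
 [-0.089   0.0185  0.0009]
 [-0.1009 -0.0374  0.0011]
 [-0.104   0.0463  0.0013]
 [-0.0993  0.0305  0.0014]
 [-0.1083 -0.0081  0.0015]
 [-0.0962  0.0049  0.0018]
 [-0.0902  0.0264  0.002 ]
 [-0.0996  0.0432  0.0023]
 [-0.0953  0.025   0.0025]
 [-0.1067 -0.0131  0.0029]
 [-0.0744 -0.0115  0.0032]
 [-0.1076  0.0249  0.0033]
 [-0.072  -0.0119  0.0036]
 [-0.1158 -0.0237  0.0042]
 [-0.1012  0.0341  0.0055]
 [-0.0778  0.0457  0.1524]
 [-0.075   0.0378  0.1591]
 [-0.0847  0.0447  0.1624]
 [-0.0761  0.0332  0.1671]
 [-0.0789  0.0306  0.1727]
 [-0.083   0.0454  0.1773]
 [-0.0881  0.0409  0.182 ]
 [-0.0901  0.042   0.1852]]
```

Run:
```python
from h import *
t=cv2.imread("pics/top0.png");s=cv2.imread("pics/scene0.png")
H=cv2.cvtColor(t,cv2.COLOR_BGR2HSV).astype(int)
g=H[...,2]*(H[...,1]<130)*(H[...,0]>15)   # light wood on black mat
m=np.zeros(t.shape[:2],np.uint8);m[225:295,302:428]=1
wood=((H[...,1]<130)&(H[...,2]>140)&(H[...,0]>14)&(H[...,0]<35)&(m>0)).astype(np.uint8)
c=max(cv2.findContours(wood,cv2.RETR_EXTERNAL,cv2.CHAIN_APPROX_NONE)[0],key=cv2.contourArea)
print("wood rect px",cv2.minAreaRect(c))
q=cv2.approxPolyDP(cv2.convexHull(c),4,True)[:,0];print(q.tolist())
# front edge: lowest wood pixel per column, subpixel at half value; project at z=.042 and 0
cols=[u for u in range(322,414) if not 350<u<384]
fr=[(u,max(np.nonzero(wood[:,u])[0])+.5) for u in cols]
for z in(.042,.0):
    Q=plane("top",fr,z)[:,:2].astype(np.float32);l=cv2.fitLine(Q,cv2.DIST_HUBER,0,1e-4,1e-4).ravel();print("front line z",z,l,"yaw",np.degrees(np.arctan2(-l[0],l[1]))%180)
# side edges at rim, rows
L=[];Rr=[]
for v in range(250,280): L.append((min(np.nonzero(wood[v])[0])-.5,v))
for v in range(236,264): Rr.append((max(np.nonzero(wood[v])[0])+.5,v))
print("left",plane("top",L,.042)[::8,:2].tolist());print("right",plane("top",Rr,.042)[::8,:2].tolist())
print("pad col profile S",H[238:280,362,1].tolist());print("pad row S",H[259,340:384,1].tolist())
print("scene col375 rows200-236",s[200:212,375].tolist());print("row 213",s[213,356:394].tolist())
```

```text
wood rect px ((364.96319580078125, 257.4575500488281), (43.29148864746094, 108.27037811279297), 81.09828186035156)
[[413, 229], [420, 270], [316, 286], [311, 244]]
front line z 0.042 [ 0.1701 -0.9854  0.4687 -0.232 ] yaw 9.791199
front line z 0.0 [ 0.1701 -0.9854  0.4714 -0.2412] yaw 9.791199
left [[0.5346309718131153, -0.08958661100091092], [0.5156538233349697, -0.09442636188951961], [0.4967157051569221, -0.09687692317949434], [0.4778554452315623, -0.09932329535396237]]
right [[0.5729929540635199, -0.3506493183165446], [0.553471485801359, -0.35252934708827877], [0.5340723160397436, -0.3569215207861833], [0.5147476355890594, -0.361323409914599]]
pad col profile S [92, 107, 113, 103, 86, 76, 77, 89, 106, 118, 121, 122, 123, 122, 123, 126, 130, 132, 128, 123, 121, 120, 115, 116, 119, 121, 123, 120, 118, 116, 119, 119, 120, 109, 85, 72, 70, 78, 88, 86, 95, 115]
pad row S [3, 6, 17, 45, 85, 112, 112, 96, 78, 83, 103, 117, 120, 120, 122, 124, 126, 130, 131, 130, 124, 122, 120, 119, 120, 118, 117, 117, 116, 116, 118, 122, 128, 131, 126, 111, 86, 73, 83, 108, 115, 112, 91, 72]
scene col375 rows200-236 [[83, 155, 219], [85, 157, 222], [86, 159, 224], [84, 157, 222], [84, 154, 220], [87, 147, 222], [115, 148, 226], [166, 181, 227], [199, 210, 224], [211, 222, 223], [214, 224, 223], [214, 225, 223]]
row 213 [[57, 60, 62], [58, 62, 63], [56, 59, 63], [57, 59, 63], [65, 68, 71], [84, 90, 91], [111, 120, 119], [135, 144, 143], [151, 161, 160], [164, 174, 173], [172, 183, 182], [179, 190, 189], [186, 196, 195], [191, 202, 201], [195, 207, 205], [199, 211, 209], [204, 215, 213], [208, 220, 218], [212, 223, 221], [214, 225, 224], [216, 227, 225], [217, 228, 227], [218, 229, 228], [217, 228, 228], [216, 227, 227], [214, 224, 224], [211, 222, 222], [207, 219, 218], [203, 214, 213], [196, 208, 207], [181, 192, 192], [148, 159, 159], [100, 108, 108], [65, 69, 72], [56, 60, 63], [59, 60, 65], [56, 58, 64], [57, 60, 65]]
```

```bash
cat > geo.py <<'E'
from h import *
from scipy.spatial.transform import Rotation as Ro
C=np.array([.5196,-.2257,0]);CY=np.radians(9.8);Rc=Ro.from_euler('z',CY)
def case(x,y,z): return C+Rc.apply([x,y,z])
A=np.radians(25)
def rel(sg,a=A):
    z=np.array([0,np.sin(a),-np.cos(a)]);y=np.array([sg,0,0.]);return Ro.from_matrix(np.c_[np.cross(y,z),y,z])
def down(ang):  # tool down, closing line at world angle ang
    y=np.array([np.cos(ang),np.sin(ang),0]);z=np.array([0,0,-1.]);return Ro.from_matrix(np.c_[np.cross(y,z),y,z])
E
python3 - <<'E'
from geo import *
t=cv2.imread("pics/top0.png");d=np.load("top0.npy");H=cv2.cvtColor(t,cv2.COLOR_BGR2HSV).astype(int)
T,g=tri((195.16,228.4),(375.0,206.8));print("red lid tri",T,g)
m=np.zeros(t.shape[:2],bool);m[215:250,140:178]=1
y=(m&(H[...,0]>24)&(H[...,0]<35)&(H[...,1]>150)&(H[...,2]>225)).astype(np.uint8)
c=max(cv2.findContours(y,cv2.RETR_EXTERNAL,cv2.CHAIN_APPROX_NONE)[0],key=cv2.contourArea);e=cv2.fitEllipse(c);print(e)
a=plane("top",[(195.16,228.4),e[0]],.0945);v=a[1]-a[0];yaw=np.arctan2(-v[0],v[1]);print(a,"pitch",np.linalg.norm(v),"yaw",np.degrees(yaw))
ry=np.radians(10.3)
Rt=Ro.from_euler('z',ry)*Ro.from_euler('y',-np.pi/6)
ax=Rt.apply([0,0,1]);print("axis",ax,"bottom centre",T-ax*.07)
for sg in(1,-1):
  Rr=Rt*rel(sg);tz=Rr.apply([0,0,1]);g=T-ax*.013;tcp=g+tz*.019
  for nm,p,R in(("pre",tcp-tz*.09,Rr),("grasp",tcp,Rr),("lift",tcp+ax*.06,Rr)):
    print(sg,nm,p,r.solve_ik(p,R.as_rotvec()))
  R=Rc*rel(sg);tz=R.apply([0,0,1])
  for z in(.30,.012): 
    p=case(-.006,0,z+.057)+tz*.019;print(sg,"place",p,r.solve_ik(p,R.as_rotvec()))
for ang in(CY+np.pi/2,CY-np.pi/2):
  for q in((.02,-.07,.2),(.02,-.07,.112),(.09,-.07,.112),(.17,-.085,.09),(.16,-.085,.2),(-.04,-.085,.094),(-.12,.035,.16),(0.01,.035,.105)):
    print(ang,q,r.solve_ik(case(*q),down(ang).as_rotvec()))
E
```

```text
red lid tri [0.573  0.1767 0.0932] 0.0036402747678622857
((158.9021453857422, 234.49073791503906), (15.070979118347168, 16.29181671142578), 107.10568237304688)
[[0.5727 0.1747 0.0945]
 [0.5569 0.257  0.0945]] pitch 0.08380158107753402 yaw 10.918311066816509
axis [-0.4919 -0.0894  0.866 ] bottom centre [0.6075 0.1829 0.0325]
1 pre [0.5531 0.1426 0.1376] [ 0.227   0.1213 -0.4441 -0.7745 -0.6102 -2.5103]
1 grasp [0.5865 0.1873 0.067 ] [ 0.2643  0.2863 -0.4036 -0.9138 -0.5047 -2.3723]
1 lift [0.5569 0.1819 0.119 ] [ 0.3149  0.1551 -0.4552 -0.7916 -0.5268 -2.5479]
1 place [ 0.5123 -0.2188  0.3398] [-0.3352  0.2923  0.2476 -0.3841 -1.7358 -2.6589]
1 place [ 0.5123 -0.2188  0.0518] [-0.3376  0.5164 -0.0937 -0.4051 -1.2126 -2.4408]
-1 pre [0.5531 0.1426 0.1376] [ 0.227   0.1213 -0.4441 -0.7745 -0.6102  0.6312]
-1 grasp [0.5865 0.1873 0.067 ] [ 0.2643  0.2863 -0.4036 -0.9138 -0.5047  0.7693]
-1 lift [0.5569 0.1819 0.119 ] [ 0.3149  0.1551 -0.4552 -0.7916 -0.5268  0.5937]
-1 place [ 0.5123 -0.2188  0.3398] [-0.3352  0.2923  0.2476 -0.3841 -1.7358  0.4827]
-1 place [ 0.5123 -0.2188  0.0518] [-0
[... 792 characters left out ...]
 -0.07, 0.2) [-0.1734  0.2925 -0.146  -0.     -1.1324  1.9152]
-1.3997540600994522 (0.02, -0.07, 0.112) [-0.1734  0.368  -0.2539 -0.     -0.9489  1.9152]
-1.3997540600994522 (0.09, -0.07, 0.112) [-0.1374  0.4512 -0.1188 -0.     -1.0008  1.8792]
-1.3997540600994522 (0.17, -0.085, 0.09) [-0.1237  0.5813  0.0534 -0.     -1.0429  1.8656]
-1.3997540600994522 (0.16, -0.085, 0.2) [-0.1277  0.4913  0.159  -0.     -1.2386  1.8696]
-1.3997540600994522 (-0.04, -0.085, 0.094) [-0.2361  0.3342 -0.3557 -0.     -0.8809  1.9779]
-1.3997540600994522 (-0.12, 0.035, 0.16) [-0.0495  0.038  -0.5624 -0.     -0.9704  1.7914]
-1.3997540600994522 (0.01, 0.035, 0.105) [ 0.0044  0.2771 -0.411  -0.     -0.8827  1.7375]
```

Run:
```python
from geo import *
R=down(CY+np.pi/2).as_rotvec()
r.grab(10)
r.move_to(case(.02,-.07,.2),R);print(r.state()["clock"])
r.move_l(case(.02,-.07,.114),v=.15)
h=r.move_l(case(.096,-.07,.114),v=.04,stop_force=15)
s=r.state();print(h,Rc.inv().apply(s["position"]-C),s["force"],s["clock"])
r.move_l(case(.04,-.07,.114),v=.15);r.move_l(case(.02,-.07,.2),v=.2)
t,d=r.get_image("top");cv2.imwrite("pics/top1.png",t);np.save("top1.npy",d);s,_=r.get_image("scene");cv2.imwrite("pics/scene1.png",s)
H=cv2.cvtColor(t,cv2.COLOR_BGR2HSV).astype(int);m=np.zeros(d.shape,bool);m[185:246,300:435]=1
P,_=cloud("top",d,m&(H[...,0]>100)&(H[...,0]<120)&(H[...,1]>140));L=Rc.inv().apply(P-C);L=L[(abs(L[:,1]-.05)<.04)]
for z in(.06,.08,.1,.11,.12,.13,.14): 
  k=abs(L[:,2]-z)<.006;print(z,k.sum(),np.percentile(L[k,0],[5,50,95]) if k.sum() else "")
print(r.state()["clock"])
```

```text
3.1083
True [ 0.0886 -0.0697  0.113 ] [0.3523 0.5784 0.1498] 5.4583
0.06 0 
0.08 0 
0.1 0 
0.11 0 
0.12 0 
0.13 0 
0.14 0 
6.6167
```

```bash
cat >> geo.py <<'E'
T=np.array([.573,.1757,.0932]);Rt=Ro.from_euler('z',np.radians(10.9))*Ro.from_euler('y',-np.pi/6);ax=Rt.apply([0,0,1])
Rr=Rt*rel(-1);tz=Rr.apply([0,0,1]);tcpg=T-ax*.013+tz*.019
E
python3 - <<'E'
from geo import *
v=Rr.as_rotvec()
r.move_to(case(-.02,0,.33),(Rc*rel(-1)).as_rotvec())
r.gripper_open()
r.move_to(tcpg-tz*.10,v)
t,d=r.get_image("top");s,_=r.get_image("scene");cv2.imwrite("pics/b.png",np.hstack([cv2.resize(t[180:310,300:440],None,fx=3,fy=3),cv2.resize(s[100:230,330:470],None,fx=2.7,fy=3)]))
H=cv2.cvtColor(t,cv2.COLOR_BGR2HSV).astype(int);m=np.zeros(d.shape,bool);m[175:250,300:440]=1
P,_=cloud("top",d,m&(H[...,0]>100)&(H[...,0]<120)&(H[...,1]>140));L=Rc.inv().apply(P-C);L=L[(abs(L[:,1]-.05)<.04)]
for z in(.06,.08,.1,.11,.12,.13,.14): 
  k=abs(L[:,2]-z)<.006;print(z,k.sum(),np.percentile(L[k,0],[5,50,95]) if k.sum() else "")
h=r.move_l(tcpg,v=.1,stop_force=6);s=r.state();print(h,s["position"]-tcpg,s["force"],s["clock"])
t,d=r.get_image("top");s,_=r.get_image("scene");cv2.imwrite("pics/c.png",np.hstack([cv2.resize(t[170:270,120:250],None,fx=3,fy=4),cv2.resize(s[170:270,330:460],None,fx=3,fy=4)]))
E
```

```text
0.06 15 [0.1075 0.1089 0.1097]
0.08 0 
0.1 70 [0.1347 0.1395 0.143 ]
0.11 229 [0.1213 0.1316 0.1404]
0.12 281 [0.1004 0.1147 0.125 ]
0.13 137 [0.0996 0.1043 0.1108]
0.14 0 
False [ 0.0001 -0.0001  0.0005] [ 0.2029 -0.375  -0.1965] 12.3583
```

View pics/c.png

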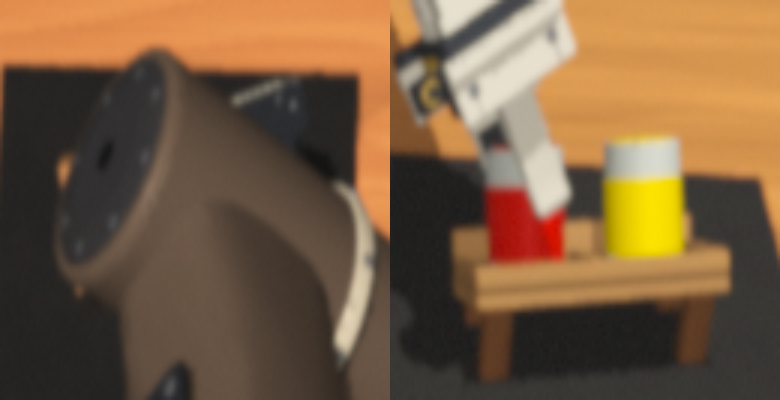

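The scene shows the fingers astride the red tin: back finger tip at crop (548,210), tin at (525,215), nothing touching yellow. The lid is now at its stop, with its rim at case x 100 mm, z about 0.13. I grip and lift.

Run:
```python
from geo import *
r.grab(30);s=r.state();print(s["gripper_width"],s["finger_force"],s["force"])
p=np.array(s["position"])
r.move_l(p+ax*.05,v=.06);r.move_l(p+ax*.12,v=.15)
s=r.state();print(s["gripper_width"],s["finger_force"],s["force"],s["clock"])
Rp=Rc*rel(-1);tzp=Rp.apply([0,0,1])
r.move_to(case(-.006,0,.19+.057)+tzp*.019,Rp.as_rotvec())
t,_=r.get_image("top");sc,_=r.get_image("scene");cv2.imwrite("pics/d.png",np.hstack([cv2.resize(t[150:310,130:440],None,fx=1.3,fy=2.5),cv2.resize(sc[70:230,80:300],None,fx=1.8,fy=2.5)]))
s=r.state();print(s["force"],s["moment"],s["clock"])
```

```text
0.5816558261132154 30.000238716602325 [0.6456 0.2529 3.5088]
0.5757516479108399 29.997059404850006 [-0.2775  0.6383 -4.4636] 14.75
[-0.1742  0.1215 -3.0034] [-1.973  -0.2411 -0.0204] 16.325
```

View pics/d.png

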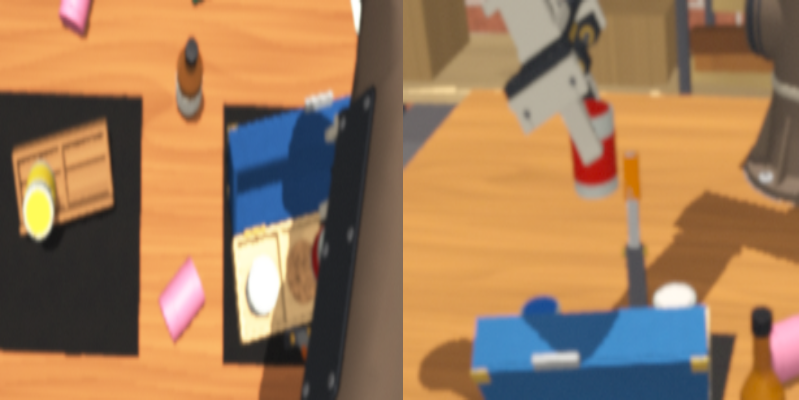

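The tin is held clear of everything and looks about upright: scene crop (595,150), with white bands at both ends. I check its tilt numerically, then lower it.

Run:
```python
from geo import *
sc,_=r.get_image("scene");K,D,Tw=par("scene");W=np.linalg.inv(Tw)
proj=lambda p:cv2.projectPoints(np.float64(p),cv2.Rodrigues(W[:3,:3])[0],W[:3,3],K,D)[0][:,0]
g=np.array(r.state()["position"])-Ro.from_rotvec(r.state()["tcp_rot"]).apply([0,0,.019])
b=g-[0,0,.057];e=Rc.apply([0,1,0])*.026
# silhouette points of an upright tin at the expected place
print("exp bottom/top ctr",proj([b,b+[0,0,.07]]).tolist(),"edges",proj([b+e+[0,0,.01],b-e+[0,0,.01],b+e+[0,0,.035],b-e+[0,0,.035]]).tolist())
x0,y0=80+int((597-403)/1.8),70+60
for v in range(132,152,2):
    row=sc[v,150:215].astype(int);H=cv2.cvtColor(sc[v:v+1,150:215],cv2.COLOR_BGR2HSV)[0].astype(int)
    rr=np.nonzero(((H[:,0]<5)|(H[:,0]>174))&(H[:,1]>170))[0]+150
    gy=np.nonzero((H[:,1]<60)&(H[:,2]>100))[0]+150
    print(v,"red",(rr.min(),rr.max()) if len(rr) else None,"grey",(gy.min(),gy.max()) if len(gy) else None)
```

```text
exp bottom/top ctr [[186.93739524167714, 144.25418603472815], [183.37609268918493, 113.2563335786063]] edges [[198.61085725539454, 139.50476184203856], [174.2768345234942, 140.40244453876002], [197.49333546729508, 128.55771341337694], [172.86798391501134, 129.46694221940243]]
132 red (np.int64(175), np.int64(196)) grey (np.int64(180), np.int64(187))
134 red (np.int64(175), np.int64(196)) grey (np.int64(181), np.int64(183))
136 red (np.int64(176), np.int64(197)) grey None
138 red (np.int64(176), np.int64(197)) grey None
140 red (np.int64(176), np.int64(196)) grey None
142 red (np.int64(179), np.int64(191)) grey (np.int64(197), np.int64(198))
144 red None grey (np.int64(176), np.int64(197))
146 red None grey (np.int64(177), np.int64(195))
148 red None grey (np.int64(181), np.int64(190))
150 red None grey (np.int64(206), np.int64(207))
```

Run:
```python
from geo import *
Rp=Rc*rel(-1);tzp=Rp.apply([0,0,1]);P=lambda z:case(-.006,0,z+.057)+tzp*.019
h=r.move_l(P(.022),v=.12,stop_force=10);print(h,r.state()["force"])
r.pause(.2)
if not h:
    h=r.move_l(P(.004),v=.02,stop_force=2.5)
s=r.state();b=np.array(s["position"])-tzp*.019;print(h,"tin bottom z",b[2]-.057,s["force"],s["moment"],s["clock"])
t,_=r.get_image("top");sc,_=r.get_image("scene");cv2.imwrite("pics/e.png",np.hstack([cv2.resize(t[180:310,280:440],None,fx=2.5,fy=3),cv2.resize(sc[70:230,80:300],None,fx=1.8,fy=2.44)[:390]]))
```

```text
False [ 0.1746  0.7944 -4.1523]
True tin bottom z 0.010543299326658352 [0.5902 0.3055 4.3673] [-0.7976 -0.1767  0.0303] 18.7333
```

View pics/e.png

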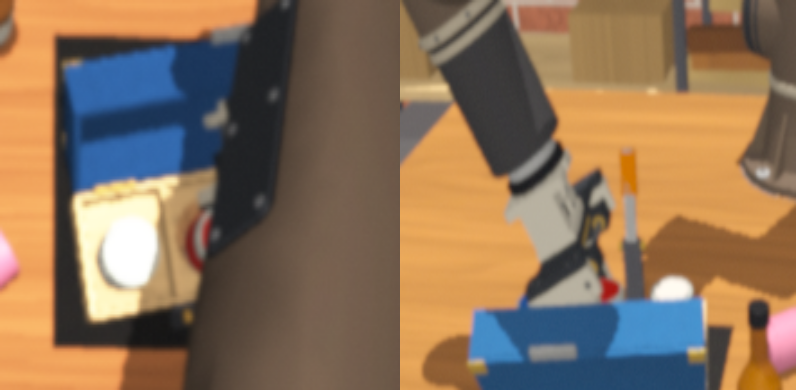

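The tin is seated at z = 0.0105, which matches the pad top. I release it, back off and check.

Run:
```python
from geo import *
Rp=Rc*rel(-1);tzp=Rp.apply([0,0,1])
r.gripper_open();p=np.array(r.state()["position"]);print(r.state()["force"])
r.move_l(p-tzp*.02,v=.06);r.move_l(p-tzp*.09+[0,0,.05],v=.2)
R=down(CY+np.pi/2).as_rotvec()
r.move_to(case(.16,-.09,.27),R);r.grab(10)
t,d=r.get_image("top");sc,_=r.get_image("scene");np.save("top2.npy",d);cv2.imwrite("pics/top2.png",t)
cv2.imwrite("pics/f.png",np.hstack([cv2.resize(t[150:310,280:440],(400,400)),cv2.resize(sc[70:230,80:300],(400,400))]));print(r.state()["clock"])
```

```text
[ 0.4323  0.4261 -0.8864]
24.0583
```

View pics/f.png

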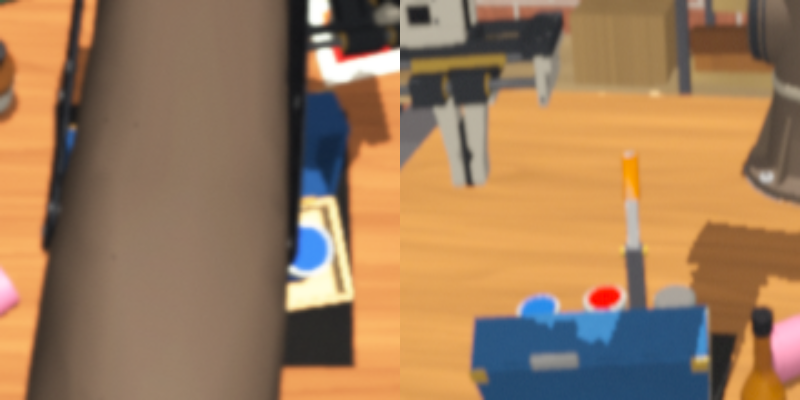

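All three tins stand in the case, with red in the middle at scene crop (605,298), and the gripper is behind the lid. Now I close the lid along its arc.

Run:
```python
from geo import *
Y=-.09;w=.010
def tcp(th):
    u=np.array([-np.cos(th),np.sin(th)]);n=np.array([np.sin(th),np.cos(th)]);hg=np.array([.05,.042])
    e=hg+u*(.1 if th>np.pi/2 else .088)+n*.05
    return case(e[0]+w,Y,e[1]-(.012 if th>np.pi/2 else 0))
r.move_l(case(.178,Y,.27),v=.25);r.move_l(case(.178,Y,.091),v=.2);print(r.state()["clock"])
for th in np.r_[2.05,1.9,1.75,1.57:.25:-.16,.14]:
    h=r.move_l(tcp(th),v=.07 if th>.35 else .04,stop_force=25)
    s=r.state();print(round(th,2),h,np.linalg.norm(s["force"]).round(1),end="; ")
    if h:break
if not h:
    p=tcp(0);h=r.move_l(p+[0,0,.003],v=.03,stop_force=15)
    if not h:h=r.move_l(p-[0,0,.006],v=.02,stop_force=12)
s=r.state();print(h,Rc.inv().apply(s["position"]-C),s["force"],s["clock"])
```

```text
25.35
2.05 False 10.1; 1.9 False 8.3; 1.75 False 7.7; 1.57 False 5.7; 1.41 False 2.2; 1.25 False 0.3; 1.09 False 0.8; 0.93 False 1.3; 0.77 False 1.4; 0.61 False 0.5; 0.45 False 0.5; 0.29 False 0.5; 0.14 False 0.4; True [-0.028  -0.0902  0.0923] [-1.2886  1.2071  7.0085] 31.7333
```

Run:
```python
from geo import *
r.move_l(case(-.028,-.09,.27),v=.25)
r.move_to(case(-.15,.038,.25),down(CY+np.pi/2).as_rotvec())
t,d=r.get_image("top");sc,_=r.get_image("scene")
cv2.imwrite("pics/g.png",np.hstack([cv2.resize(t[150:310,280:440],(400,400)),cv2.resize(sc[70:230,80:300],(400,400))]))
H=cv2.cvtColor(t,cv2.COLOR_BGR2HSV).astype(int);m=np.zeros(d.shape,bool);m[185:300,290:440]=1
P,_=cloud("top",d,m&(H[...,0]>100)&(H[...,0]<120)&(H[...,1]>140));L=Rc.inv().apply(P-C);L=L[L[:,2]>.06]
a=np.c_[L[:,:2],np.ones(len(L))];print(len(L),np.linalg.lstsq(a,L[:,2],rcond=None)[0],np.percentile(L,[3,50,97],axis=0),r.state()["clock"])
```

```text
4367 [ 0.0037 -0.0033  0.0917] [[-0.0456 -0.1134  0.0871]
 [ 0.0019  0.0069  0.0917]
 [ 0.0482  0.1191  0.096 ]] 33.4417
```

View pics/g.png

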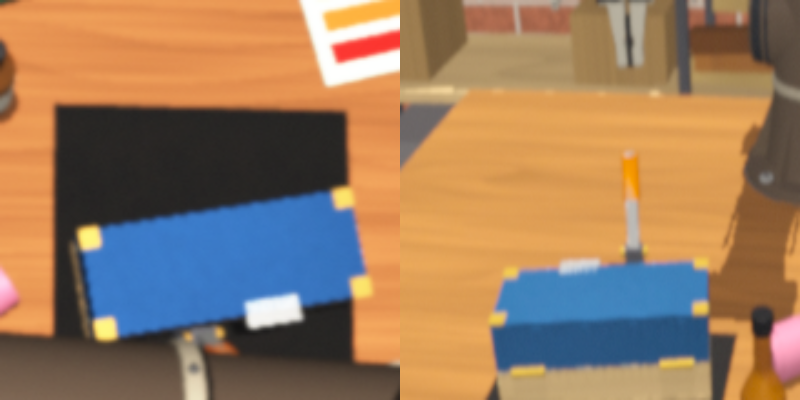

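The lid is flat at z = 0.092 with a slope of 0.004, so it is fully shut; the bar leans at scene crop (629,152). Now I swing the bar.

Run:
```python
from geo import *
K,D,Tw=par("scene");W=np.linalg.inv(Tw)
for y in(.035,.039):print("exp tip scene px",cv2.projectPoints(case(-.0895,y,.186)[None],cv2.Rodrigues(W[:3,:3])[0],W[:3,3],K,D)[0].ravel(),"seen 206,131")
Y=.036;w=.010
def tcp(b):
    u=np.array([np.cos(b),np.sin(b)]);n=np.array([-np.sin(b),np.cos(b)]);pv=np.array([-.062,.098])
    e=pv+u*(.092 if b>np.pi/2 else .077)+n*.005
    return case(e[0]-w,Y,e[1]-(.015 if b>np.pi/2 else 0))
r.move_l(case(-.135,Y,.168),v=.2)
for b in np.r_[1.9,1.73,1.57:.25:-.16,.14]:
    h=r.move_l(tcp(b),v=.07 if b>.35 else .04,stop_force=25)
    s=r.state();print(round(b,2),h,np.linalg.norm(s["force"]).round(1),end="; ")
    if h:break
if not h:
    p=tcp(0);h=r.move_l(p+[0,0,.002],v=.03,stop_force=15)
    if not h:h=r.move_l(p-[0,0,.006],v=.02,stop_force=10)
s=r.state();print(h,Rc.inv().apply(s["position"]-C),s["force"],s["clock"])
r.move_l(np.array(s["position"])+[0,0,.15],v=.25);r.move_to([.35,.1,.3],down(CY+np.pi/2).as_rotvec())
t,d=r.get_image("top");sc,_=r.get_image("scene")
cv2.imwrite("pics/i.png",np.hstack([cv2.resize(t[140:310,120:440],(440,400)),cv2.resize(sc[150:290,100:260],(340,400))]))
H=cv2.cvtColor(t,cv2.COLOR_BGR2HSV).astype(int);m=np.zeros(d.shape,bool);m[200:300,310:420]=1
for nm,k in(("orange",(H[...,0]<20)&(H[...,1]>150)),("lid",(H[...,0]>100)&(H[...,0]<120)&(H[...,1]>140))):
    P,_=cloud("top",d,m&k);L=Rc.inv().apply(P-C);L=L[L[:,2]>.07];print(nm,len(L),np.percentile(L,[5,50,95],axis=0).tolist())
    if nm=="orange":print("slope",np.polyfit(L[:,0],L[:,2],1))
print(r.state()["clock"])
```

```text
exp tip scene px [206.106  130.6266] seen 206,131
exp tip scene px [207.8447 130.5659] seen 206,131
1.9 False 0.4; 1.73 False 1.2; 1.57 False 0.6; 1.41 False 1.0; 1.25 False 0.3; 1.09 False 1.0; 0.93 False 0.9; 0.77 False 0.8; 0.61 False 0.6; 0.45 False 0.9; 0.29 False 0.4; 0.14 False 1.2; True [0.0052 0.0359 0.1032] [-1.3394  1.0025  5.9471] 39.1833
orange 27 [[-0.06529976783201247, -0.1205944709271361, 0.09128625077270212], [-0.003593339939247843, 0.04294461195536566, 0.10230551824686927], [0.05212739489431468, 0.050464271160713205, 0.10606755536168502]]
slope [-0.0049  0.0998]
lid 3908 [[-0.04247784292167779, -0.10479838241653373, 0.08797605696147814], [0.002967927649001549, -0.0021921311736607914, 0.0917548596670865], [0.04654649802187244, 0.11280706236306536, 0.09546731767837224]]
41.3083
```

View pics/i.png

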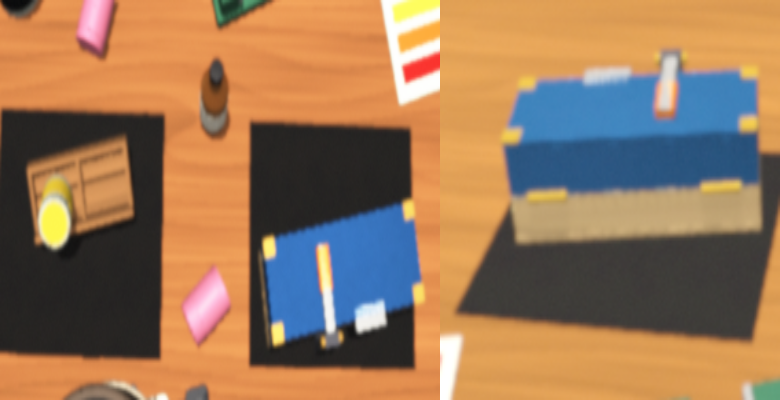

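The bar lies flat on the shut lid (top face z = 0.103, orange end at top crop (323,262)). The yellow tin and the bottle have not moved, and the arm is clear. I hand the job in.

```bash
python3 -c "
from rig import r
print(r.job_done())"
```

```text
the job is handed in; nothing more can be done
None
```

I handed the job in at about 41 s: the red tin stands upright on the cork pad in the middle bay, the blue lid is fully shut, and the hold-down bar lies flat on it; the other tins and the bottle were not touched.

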